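# Hang the rinsed cups on the draining rack

### The arm

A 7-joint arm with a two-finger parallel gripper is mounted at the origin on the work surface; the furniture and walls round the work are solid. World frame = base frame: x ahead of the robot, y to its left, z up, the work surface at z = 0. Lengths are in m, angles in rad, forces in N, time in s.
With the tool pointing down it reaches from about 0.4 to 0.85 m from the base axis. Payload 4.5 kg.
Tool frame: the origin (TCP) lies midway between the tips of the shut fingers; the grasp point (between the pads) lies 19 mm behind it; z points along the fingers, y is the line along which they close (so a half turn about z gives the same grasp; the last joint's range is limited). The gripper opens to 88 mm and grips with 3 to 60 N. Pads are 18 mm wide; open, the fingers measure 123 mm over their backs; the gripper's body (75 mm by 187 mm) begins 45 mm behind the grasp point.
Start: joints at [-1.255, 0.689, -0.195, 1.565, 0.157, 0.902, -0.215], TCP at [0.174, 0.6, 0.204] pointing down, gripper open.
Joint ranges: [-3.01, 3.01], [-0.46, 2.08], [-1.47, 1.51], [0.13, 2.56], [-1, 4.14], [0.04, 2.09], [-2.66, 2.66]. Speed limits (rad/s): [2.57, 2.57, 3.14, 3.14, 3.14, 3.14, 3.14].

### API

Orientations are given as a unit quaternion [x, y, z, w].
In Python, from plant import get_state, viewer, workorder gives the robot as it stands. The module is installed in compiled form; this text tells all that it offers.
- The arm moves only by the tool step_arm, never from a script. Its argument "motion" is a list of rows, each an object of numbers: "wx", "wy", "wz": the turn, a rotation vector about the tool's x, y, z each as a share of 180 degrees, from -1 to 1; "dx", "dy", "dz": the shift along the tool's x, y, z each as a share of 8 cm, from -1 to 1; "claw": the finger opening in mm, from 0 to 88.1. A call has 1 to 8 rows; each row is the pose to reach, as a shift and turn from the pose commanded when the call began, along the tool's axes at that moment, turning the shorter way round; what a row does not reach only later rows make up. A row lasts 1/10 s, in which the tool goes at most 50 mm and 8.59 degrees, less where a joint would pass 70% of its speed; a pose out of reach is approached as far as the arm can. A call with a number of a shift or a turn outside -1 to 1 is refused whole. A call with a gripper value outside its range is refused whole. The fingers move at their own pace and stop on an object; "force" is the grip in N (left out, the last holds). Time passes only in rows, so rows that repeat a pose let the fingers close. It gives the time, the measured TCP pose, the force, the opening and the grip force at its end, in the units of the state.
- get_state(): the state, without advancing time (a new reading comes with each control period).
- viewer.snapshot(name): name is "scene" or "top" or "wrist"; returns (picture, depth): 420x560x3 uint8, red, green, blue; 420x560 float32, m along the optical axis (not along the pixel's ray), 0 where there is no reading.
- viewer.calibration(name): a dict with "vfov" (degrees; the focal length in pixels is half the picture's height over the tangent of half this angle, whatever the lens; pixels are square), "cx", "cy" (the principal point, pixels), "extrinsics" (4x4, takes a point from camera to world coordinates). Camera axes: x right, y down, z forward; pixel columns grow to the right and rows downward; lengths in m; the calibration is good to about 2 mm. A picture is of the moment at which its call begins: read the wrist's pose just before it. calibration takes no time and is no camera call; for the wrist camera it gives the pose at the moment of the call.
- workorder.finish_job(): hands the job in; it is judged then, once.
The state is a dict: "clock": time; "q": joint angles; "qd": joint speeds; "joint_torque": joint torques, N m; "tool_pos": TCP position; "eef_rot": TCP orientation; "contact_force": force on the tool from outside, world axes, zero at the start; "moment": the same for the moment, N m; "opening": opening from 0.0 (shut) to 1.0 (fully open); "finger_force": force on a finger pad.
Only numpy, scipy, OpenCV 4.12 (cv2) and the standard library are available. Lean on these libraries where they do the work, as an engineer would, in place of code of your own. Each camera call takes 0.05 s, during which the arm holds its last target. There are 200 camera calls.

### The job

Hang the two rinsed cups (blue and orange) mouth-down on the two slanted pegs of the draining rack, one cup on each peg, either way round, each slid on until its inner floor rests on the peg's tip. Slide them on by hand rather than letting them fall, and do not knock over the salt shaker or the tin that stands nearby.

Things in the scene. Friction and masses are not known exactly. Their poses are not given: they have to be found in the camera images.
- cup_blue_center (a point): Centre (half-way up, on the axis) of the blue plastic drinks cup, 95 mm high, standing mouth-down on the bench at the start: hollow, outside diameter 62 mm at the rim (below) and 56 mm at the closed base (on top), walls 3 mm, base 4 mm thick, 91 mm deep inside, about 90 g. Its z axis runs from the mouth to the base (up at the start); its rim lies 47.5 mm below this point, the base's outer face 47.5 mm above.
- cup_orange_center (a point): Centre (half-way up, on the axis) of the orange plastic drinks cup, 95 mm high, standing mouth-down on the bench at the start: hollow, outside diameter 62 mm at the rim (below) and 56 mm at the closed base (on top), walls 3 mm, base 4 mm thick, 91 mm deep inside, about 90 g. Its z axis runs from the mouth to the base (up at the start); its rim lies 47.5 mm below this point, the base's outer face 47.5 mm above.
- cup_blue_floor (a point): Centre of the blue cup's inner floor, 43.5 mm from its centre towards the base (z axis from mouth to base); it is the face that rests on the peg's tip.
- cup_orange_floor (a point): Centre of the orange cup's inner floor, 43.5 mm from its centre towards the base (z axis from mouth to base); it is the face that rests on the peg's tip.
- peg_left_tip (a point): Apex of the left-hand peg of the draining rack (seen from the robot). The peg is a 12 mm steel rod with a black ball tip of 20 mm diameter, 120 mm long from the rack's cross rail to this point, leaning 30 degrees from vertical. This point's own z axis runs up along the peg out of its tip, its y axis is level, along the rack. About 153 mm above the bench. A cup let go rests with its inner floor on the tip and may swing or sag a little until its wall leans on the rod.
- peg_right_tip (a point): Apex of the right-hand peg of the draining rack (seen from the robot). The peg is a 12 mm steel rod with a black ball tip of 20 mm diameter, 120 mm long from the rack's cross rail to this point, leaning 30 degrees from vertical. This point's own z axis runs up along the peg out of its tip, its y axis is level, along the rack. About 153 mm above the bench. A cup let go rests with its inner floor on the tip and may swing or sag a little until its wall leans on the rod.
- rack: Steel draining rack, fixed to the bench: drip tray 160 x 300 mm, 20 mm high, with a cross rail 50 mm up, 45 mm behind the tray's centre; from the rail two pegs, 140 mm apart, lean up and towards the robot side (the rack's -x). Origin under the tray's centre on the bench; x away from the robot, y to the left along the rail, z up.
- cup_blue: The blue cup; origin at the centre of its mouth, z axis towards its base.
- cup_orange: The orange cup; origin at the centre of its mouth, z axis towards its base.
- salt: Salt shaker, 44 mm across, 90 mm high, near the right wall; origin under its foot, z up. A bystander.
- tin: Bean tin, 57 mm across, 72 mm high, at the left edge of the bench; origin under its foot, z up. A bystander. Beyond it, past the bench edge, a tall fixed post stands 430 mm ahead of and 280 mm left of the robot base, from 0.5 to 1 m up, and further back a counter with a grill: swing a raised arm in from the left only when drawn in.
Mind the look-alikes: they are no part of the job. Of the things shaped like the cup_blue, the blue one is meant. What is shaped like the cup_orange but pink is not meant.

How it is judged:
At the end, for the whole second after the job is handed in: One cup hangs on each peg (either way round), mouth down (its axis within 51 degrees of vertical), the centre of its inner floor within 25 mm of the peg's tip; both cups are released and at rest ((((distance between peg_left_tip and cup_blue_floor below 0.025 m and angle between cup_blue_center's own z axis and vertical below 0.9 rad) and (distance between peg_right_tip and cup_orange_floor below 0.025 m and angle between cup_orange_center's own z axis and vertical below 0.9 rad)) or ((distance between peg_right_tip and cup_blue_floor below 0.025 m and angle between cup_blue_center's own z axis and vertical below 0.9 rad) and (distance between peg_left_tip and cup_orange_floor below 0.025 m and angle between cup_orange_center's own z axis and vertical below 0.9 rad))) and linear speed of each of cup_blue, cup_orange below 0.03 m/s and angular speed of each of cup_blue, cup_orange below 0.5 rad/s); the robot touches nothing.
It fails at once if the blue cup is dropped (it moves faster than 0.8 m/s, a fall of about 33 mm, with no finger on it) (linear speed of cup_blue above 0.8 m/s and contact force between cup_blue and the fingers below 0.05 N).
It fails at once if the orange cup is dropped (it moves faster than 0.8 m/s, a fall of about 33 mm, with no finger on it) (linear speed of cup_orange above 0.8 m/s and contact force between cup_orange and the fingers below 0.05 N).
It fails at once if the salt shaker or the tin is knocked over (tipped by more than 35 degrees) (angle between any of salt, tin's own z axis and vertical above 0.6 rad).
It also fails if it takes over 51 s, if anything falls off the work surface, if the arm or the gripper's body presses on something with over 40 N, if the wrist force passes 120 N, or if a joint passes its speed limit or range.

## Working session

There is one attempt and no reset: what is moved stays moved. The work goes in short steps, Python scripts to look and compute and a tool call to move; the robot and the scene stay as the last step left them, time stands still between calls to the robot, and variables do not carry over. Pictures are saved under pics/ and viewed, at most 10 in all, crops included, and the job is handed in when it is done.

Besides the shell and the picture viewer there is one more tool, called after ">>>" as name(argument=value, ...), one argument or row to a line, values as JSON. step_arm: Moves the arm, as the interface text tells. Shift numbers are shares of 8 cm and turn numbers shares of 180 degrees, none past 1 either way. Its arguments: {"type":"object","properties":{"motion":{"type":"array","items":{"type":"object","properties":{"wx":{"type":"number","minimum":-1,"maximum":1},"wy":{"type":"number","minimum":-1,"maximum":1},"wz":{"type":"number","minimum":-1,"maximum":1},"dx":{"type":"number","minimum":-1,"maximum":1},"dy":{"type":"number","minimum":-1,"maximum":1},"dz":{"type":"number","minimum":-1,"maximum":1},"claw":{"type":"number"}}}},"force":{"type":"number"}},"required":["motion"]}

```bash
mkdir -p pics; cat > h.py <<'E'
import numpy as np,cv2
from plant import get_state,viewer,workorder
from scipy.spatial.transform import Rotation as R
def snap(n):
    c=viewer.calibration(n); im,d=viewer.snapshot(n); return im,d,c
def pts(d,c):
    h,w=d.shape; f=h/2/np.tan(np.radians(c['vfov'])/2)
    u,v=np.meshgrid(np.arange(w),np.arange(h))
    P=np.stack([(u-c['cx'])/f*d,(v-c['cy'])/f*d,d],-1); E=np.array(c['extrinsics'])
    return P@E[:3,:3].T+E[:3,3]
def save(n,im): cv2.imwrite('pics/'+n+'.png',im[...,::-1])
E
python3 - <<'E'
from h import *
print(get_state())
a=[]
for n in('scene','top'):
    im,d,c=snap(n); np.savez(n,im=im,d=d,P=pts(d,c)); save(n,im); print(n,c)
E
```

```text
{'clock': 0.0, 'q': array([-1.25522645,  0.68999155, -0.19445413,  1.56635792,  0.15729689,
        0.9024988 , -0.21509686]), 'qd': array([ 1.04675866e-03, -7.03489375e-04,  8.33760189e-04, -1.62215329e-03,
        5.22286537e-05,  3.44568974e-04,  1.21188064e-03]), 'joint_torque': array([-2.66742172e-04, -5.27565873e+01, -1.26745664e+00, -1.53429651e+01,
       -5.27622993e-02,  6.51666167e-03,  1.85295530e-04]), 'tool_pos': array([0.17367372, 0.59964998, 0.20360015]), 'eef_rot': array([ 1.40398919e-01,  9.90094577e-01, -9.33084719e-04, -4.59953517e-05]), 'contact_force': array([-0.18998641,  0.43234565, -0.10197101]), 'moment': array([0.02886905, 0.00247076, 0.00390978]), 'finger_force': 0.0, 'opening': 1.003254685293894}
scene {'vfov': 50.57454837927757, 'cx': 279.00151688403986, 'cy': 215.4865765675205, 'extrinsics': array([[-0.43210116, -0.77811864,  0.45587276,  0.09627948],
       [-0.90174797,  0.36618334, -0.22969624,  0.13356437],
       [ 0.01179791, -0.51033435, -0.85989515,  0.93059008],
       [ 0.        ,  0.        ,  0.        ,  1.        ]])}
top {'vfov': 47.411749708191024, 'cx': 280.6840873129808, 'cy': 208.91109972098386, 'extrinsics': array([[ 0.00441889, -0.99828449,  0.05838271,  0.43844259],
       [-0.99997688, -0.00410957,  0.00541705, -0.08910337],
       [-0.00516783, -0.0584053 , -0.99827958,  1.21356087],
       [ 0.        ,  0.        ,  0.        ,  1.        ]])}
```

View pics/scene.png

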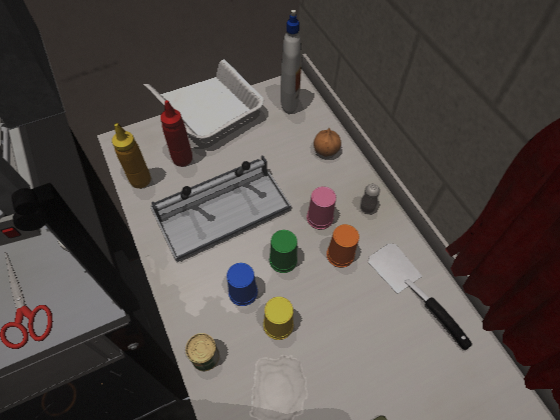

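View pics/top.png

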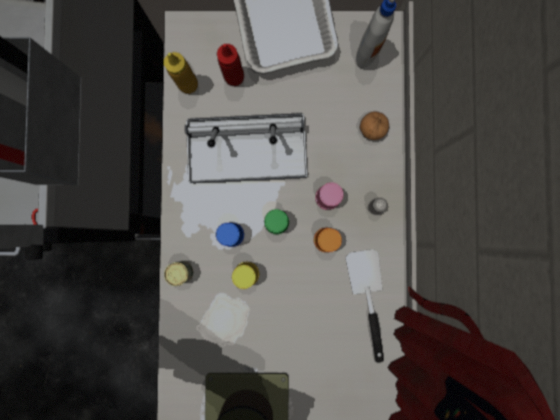

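Blue cup: scene (241,284), top (230,235). Orange cup: scene (344,246), top (329,240). Look-alikes are pink at top (331,196), green (277,222) and yellow (245,277). The peg balls are near top (212,143) and (273,141). By description I take the saturated blue cup and the orange one.

```bash
python3 - <<'E'
from h import *
for n in('scene','top'):
    z=np.load(n+'.npz'); im,d,P=z['im'],z['d'],z['P']
    hsv=cv2.cvtColor(im,cv2.COLOR_RGB2HSV)
    print(n,'bench z',np.median(P[300:330,180:200,2]) )
    S={'scene':dict(blue=(241,284),orange=(344,246),pink=(322,207),green=(284,251),yellow=(279,318),tin=(202,348),salt=(371,195)),
       'top':dict(blue=(230,235),orange=(329,240),pink=(331,196),green=(277,222),yellow=(245,277),tin=(178,273),salt=(379,205))}[n]
    for k,(u,v) in S.items():
        sl=np.s_[v-35:v+36,u-35:u+36]; p=P[sl].reshape(-1,3); dd=d[sl].ravel()
        h=hsv[sl].reshape(-1,3).astype(int); h0=hsv[v-2:v+3,u-2:u+3].reshape(-1,3).astype(int).mean(0)
        c0=np.median(P[v-3:v+4,u-3:u+4].reshape(-1,3),0)
        m=(dd>0)&(np.linalg.norm(p[:,:2]-c0[:2],axis=1)<.06)&(p[:,2]>c0[2]-.3)
        zt=np.percentile(p[m&(p[:,2]>.03)][:,2],90)
        t=m&(abs(p[:,2]-zt)<.006)
        (ctr,r)=cv2.minEnclosingCircle(p[t][:,:2].astype(np.float32))
        print(k,h0.round(),'ztop',zt.round(4),'mean',p[t].mean(0).round(4),'circ',np.round(ctr,4),round(r,4),t.sum())
    # rack balls: highest pts in rack zone 0.12<z<0.165
    m=(d>0)&(P[...,2]>.125)&(P[...,2]<.175)&(P[...,0]>.45)&(P[...,0]<.8)&(im.max(-1)<60)
    cnt,l,st,ce=cv2.connectedComponentsWithStats(m.astype(np.uint8))
    for i in range(1,cnt):
        if st[i,4]>5:
            q=P[l==i]; print('ball?',ce[i].round(1),st[i,4],q.mean(0).round(4),q.max(0).round(4),q.min(0).round(4))
z=np.load('top.npz')
a=cv2.resize(z['im'][90:290,150:400],None,fx=3,fy=3,interpolation=cv2.INTER_CUBIC); a=cv2.convertScaleAbs(a,alpha=1.5); save('crop',a)
E
```

```text
scene bench z 0.0013563851805869498
blue [112. 181. 155.] ztop 0.0977 mean [0.4447 0.0417 0.0963] circ [0.4456 0.0417] 0.0281 571
orange [ 11. 178. 131.] ztop 0.0975 mean [ 0.4324 -0.1965  0.0961] circ [ 0.4334 -0.1964] 0.0288 501
pink [172. 106. 113.] ztop 0.0973 mean [ 0.5394 -0.2008  0.0959] circ [ 0.5147 -0.202 ] 0.0545 434
green [ 63. 129.  94.] ztop 0.0976 mean [ 0.4768 -0.0713  0.0962] circ [ 0.4779 -0.0724] 0.0286 506
yellow [ 27. 162. 178.] ztop 0.0978 mean [0.346  0.0032 0.0964] circ [0.3465 0.003 ] 0.0281 640
tin [ 21. 100. 175.] ztop 0.0728 mean [0.3508 0.1661 0.0707] circ [0.3509 0.1659] 0.0291 717
salt [13. 26. 81.] ztop 0.0887 mean [ 0.5157 -0.3182  0.0877] circ [ 0.5169 -0.3188] 0.0155 105
ball? [396.6 122.8] 484 [ 0.6136 -0.4209  0.1668] [ 0.7986 -0.4169  0.1749] [ 0.45   -0.4241  0.1577]
ball? [245.5 165.5] 58 [ 0.655  -0.0633  0.1513] [ 0.6694 -0.0562  0.1576] [ 0.6472 -0.0724  0.1268]
ball? [186.3 190.4] 64 [0.6472 0.0753 0.1521] [0.6563 0.0837 0.158 ] [0.6407 0.0663 0.1412]
ball? [ 93.9 205. ] 15 [0.6942 0.2588 0.1513] [0.7221 0.2606 0.1747] [0.6636 0.2558 0.1365
[... 899 characters left out ...]
325]
ball? [432.5  84.2] 34 [ 0.7784 -0.4194  0.1679] [ 0.798  -0.4185  0.1738] [ 0.7525 -0.4207  0.1594]
ball? [433.  120.6] 68 [ 0.6967 -0.4193  0.1675] [ 0.7509 -0.4176  0.1749] [ 0.6396 -0.4203  0.1593]
ball? [272.8 139.6] 41 [ 0.6562 -0.065   0.1524] [ 0.6654 -0.0587  0.1562] [ 0.6485 -0.0722  0.1469]
ball? [211.1 142.5] 44 [0.6491 0.0735 0.1519] [0.6582 0.0806 0.1572] [0.6415 0.0667 0.1444]
ball? [433.7 151.9] 9 [ 0.6265 -0.4192  0.1695] [ 0.632  -0.4185  0.1743] [ 0.6212 -0.42    0.1647]
ball? [433.6 166.4] 20 [ 0.5948 -0.4194  0.1671] [ 0.608  -0.4185  0.1724] [ 0.5816 -0.4205  0.1593]
ball? [434.  189.5] 8 [ 0.5436 -0.4194  0.1676] [ 0.5519 -0.4184  0.1706] [ 0.5359 -0.421   0.1627]
```

View pics/crop.png

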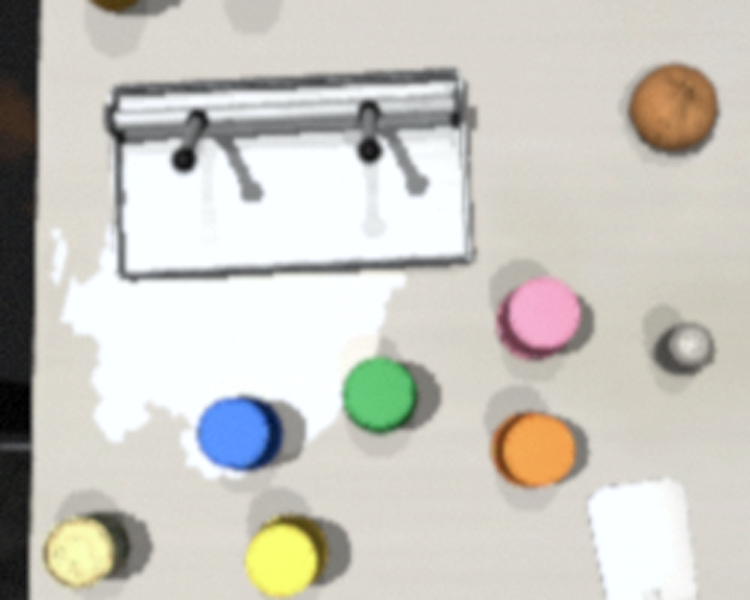

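The crop confirms blue at (238,433), orange at (535,450), and the peg balls at (184,158) and (370,150). Cup heights (~95 mm), radii (28 mm) and peg spacing (140 mm) all match the description, and the rack is yawed by about 3°. First I draw the arm in and lower it.

>>> step_arm(
  motion=[
    {"dy": -0.5,"dz": 0.45,"claw": 88},
    {"dy": -1,"dz": 0.9},
    {"dy": -1,"dz": 0.9},
    {"dy": -1,"dz": 0.9},
  ],
  force=15,
)

```text
$.motion[0]: bad value
```

>>> step_arm(
  motion=[
    {"dy": -0.5},
    {"dy": -1},
    {"dy": -1},
  ],
)

```text
$.motion[0]: bad value
```

>>> step_arm(
  motion=[
    {"dx": -0.3,"dy": -0.3},
    {"dx": -0.6,"dy": -0.6},
    {"dx": -0.6,"dy": -0.6},
  ],
)

```text
$.motion[0]: bad value
```

Perhaps rows need every field; I'll try that.

>>> step_arm(
  motion=[
    {"dx": 0,"dy": -0.5,"dz": 0.45,"wx": 0,"wy": 0,"wz": 0,"claw": 88},
    {"dx": 0,"dy": -1,"dz": 0.9,"wx": 0,"wy": 0,"wz": 0,"claw": 88},
    {"dx": 0,"dy": -1,"dz": 0.9,"wx": 0,"wy": 0,"wz": 0,"claw": 88},
  ],
  force=15,
)

```text
clock: 0.4
tool_pos: [0.1496, 0.5131, 0.1284]
eef_rot: [0.14, 0.99, -0.009, -0.0]
contact_force: [-0.2, -0.7, -0.3]
opening: 0.998
finger_force: 0.0
```

>>> step_arm(
  motion=[
    {"dx": 0,"dy": -0.5,"dz": 0,"wx": 0,"wy": 0,"wz": 0,"claw": 88},
    {"dx": 0,"dy": -0.9,"dz": 0,"wx": 0,"wy": 0,"wz": 0,"claw": 88},
    {"dx": 0,"dy": -0.9,"dz": 0,"wx": 0,"wy": 0,"wz": 0,"claw": 88},
  ],
)

```text
clock: 0.7
tool_pos: [0.1306, 0.4493, 0.1323]
eef_rot: [0.14, 0.99, -0.003, 0.0]
contact_force: [0.5, 0.1, -0.1]
opening: 0.999
finger_force: 0.0
```

>>> step_arm(
  motion=[
    {"dx": -0.3,"dy": -0.3,"dz": 0,"wx": 0,"wy": 0,"wz": 0,"claw": 88},
    {"dx": -0.6,"dy": -0.6,"dz": 0,"wx": 0,"wy": 0,"wz": 0,"claw": 88},
    {"dx": -0.6,"dy": -0.6,"dz": 0,"wx": 0,"wy": 0,"wz": 0,"claw": 88},
  ],
)

```text
clock: 1.0
tool_pos: [0.1669, 0.3913, 0.1324]
eef_rot: [0.143, 0.99, -0.002, 0.001]
contact_force: [-0.6, 1.0, 0.1]
opening: 0.997
finger_force: 0.0
```

>>> step_arm(
  motion=[
    {"dx": -0.5,"dy": -0.3,"dz": 0,"wx": 0,"wy": 0,"wz": 0,"claw": 88},
    {"dx": -1,"dy": -0.6,"dz": 0,"wx": 0,"wy": 0,"wz": 0,"claw": 88},
    {"dx": -1,"dy": -0.6,"dz": 0,"wx": 0,"wy": 0,"wz": 0,"claw": 88},
  ],
)

```text
clock: 1.3
tool_pos: [0.2324, 0.3224, 0.1324]
eef_rot: [0.146, 0.989, -0.002, 0.001]
contact_force: [-0.5, 0.3, 0.4]
opening: 0.998
finger_force: 0.0
```

>>> step_arm(
  motion=[
    {"dx": -0.5,"dy": -0.3,"dz": 0,"wx": 0,"wy": 0,"wz": 0,"claw": 88},
    {"dx": -1,"dy": -0.6,"dz": 0,"wx": 0,"wy": 0,"wz": 0,"claw": 88},
    {"dx": -1,"dy": -0.6,"dz": 0,"wx": 0,"wy": 0,"wz": 0,"claw": 88},
  ],
)

```text
clock: 1.6
tool_pos: [0.2961, 0.2543, 0.1324]
eef_rot: [0.146, 0.989, -0.001, 0.001]
contact_force: [0.7, 0.1, 0.5]
opening: 0.996
finger_force: 0.0
```

>>> step_arm(
  motion=[
    {"dx": -0.5,"dy": -0.5,"dz": 0,"wx": 0,"wy": 0,"wz": 0,"claw": 88},
    {"dx": -1,"dy": -1,"dz": 0,"wx": 0,"wy": 0,"wz": 0,"claw": 88},
    {"dx": -1,"dy": -1,"dz": 0,"wx": 0,"wy": 0,"wz": 0,"claw": 88},
  ],
)

```text
clock: 1.9
tool_pos: [0.3485, 0.1561, 0.1323]
eef_rot: [0.144, 0.99, -0.001, 0.001]
contact_force: [-0.9, -0.6, -0.4]
opening: 1.0
finger_force: 0.0
```

>>> step_arm(
  motion=[
    {"dx": -0.5,"dy": -0.5,"dz": 0,"wx": 0,"wy": 0,"wz": 0,"claw": 88},
    {"dx": -1,"dy": -1,"dz": 0,"wx": 0,"wy": 0,"wz": 0,"claw": 88},
    {"dx": -1,"dy": -1,"dz": 0,"wx": 0,"wy": 0,"wz": 0,"claw": 88},
    {"dx": -1,"dy": -1,"dz": 0,"wx": 0,"wy": 0,"wz": 0,"claw": 88},
  ],
)

```text
clock: 2.3
tool_pos: [0.4031, 0.0594, 0.1324]
eef_rot: [0.143, 0.99, 0.001, 0.001]
contact_force: [-1.1, 1.1, 0.6]
opening: 1.002
finger_force: 0.0
```

```bash
cat >> h.py <<'E'
def yaw(a,tilt=0): # tool z tilted from down towards +x(rack) by tilt, tool y ~ world y at yaw a
    return R.from_euler('z',a)*R.from_euler('y',np.pi-tilt)
def go(p,Rt,p0=None,R0=None):
    s=get_state(); p0=s['tool_pos'] if p0 is None else np.array(p0); R0=R.from_quat(s['eef_rot']) if R0 is None else R0
    d=R0.inv().apply(np.array(p)-p0)/.08; w=(R0.inv()*Rt).as_rotvec()/np.pi
    print('d',d.round(3),'w',w.round(3)); return p0
TIP=dict(left=np.array([.646,.0742,.153]),right=np.array([.653,-.0653,.153])); PHI=.05
U=R.from_euler('z',PHI).apply([-.5,0,.8660])
E
python3 - <<'E'
from h import *
s=get_state(); print(s['tool_pos'],s['eef_rot'],s['q'].round(2))
print(yaw(0).apply(np.eye(3)).round(2), yaw(.05,np.pi/6).apply([0,0,1]),U)
go([.4458,.0420,.047],yaw(0))
E
```

```text
[0.40309006 0.05938077 0.13242507] [1.43013279e-01 9.89719923e-01 5.48865014e-04 1.17263959e-03] [-0.06  0.57 -0.31  2.27  0.49  0.36  0.51]
[[-1.  0. -0.]
 [ 0.  1.  0.]
 [ 0.  0. -1.]] [ 0.49937513  0.02498958 -0.8660254 ] [-0.49937513 -0.02498958  0.866     ]
d [-0.571 -0.059  1.069] w [ 0.     0.001 -0.091]
```

>>> step_arm(
  motion=[
    {"dx": -0.57,"dy": -0.06,"dz": 0.1,"wx": 0,"wy": 0,"wz": -0.045,"claw": 88},
    {"dx": -0.57,"dy": -0.06,"dz": 0.1,"wx": 0,"wy": 0,"wz": -0.091,"claw": 88},
    {"dx": -0.57,"dy": -0.06,"dz": 0.1,"wx": 0,"wy": 0,"wz": -0.091,"claw": 88},
    {"dx": -0.57,"dy": -0.06,"dz": 0.1,"wx": 0,"wy": 0,"wz": -0.091,"claw": 88},
  ],
)

```text
clock: 2.7
tool_pos: [0.4424, 0.0451, 0.1245]
eef_rot: [-0.002, 1.0, 0.001, -0.0]
contact_force: [0.3, -0.7, 0.1]
opening: 0.998
finger_force: 0.0
```

```bash
python3 - <<'E'
from h import *
print(get_state()['tool_pos']); go([.4458,.0420,.047],yaw(0))
E
```

```text
[0.44239987 0.04507294 0.12445807]
d [-0.043 -0.04   0.968] w [ 0.    -0.     0.001]
```

>>> step_arm(
  motion=[
    {"dx": -0.04,"dy": -0.04,"dz": 0.2,"wx": 0,"wy": 0,"wz": 0,"claw": 88},
    {"dx": -0.04,"dy": -0.04,"dz": 0.6,"wx": 0,"wy": 0,"wz": 0,"claw": 88},
    {"dx": -0.04,"dy": -0.04,"dz": 0.97,"wx": 0,"wy": 0,"wz": 0,"claw": 88},
    {"dx": -0.04,"dy": -0.04,"dz": 0.97,"wx": 0,"wy": 0,"wz": 0,"claw": 88},
    {"dx": -0.04,"dy": -0.04,"dz": 0.97,"wx": 0,"wy": 0,"wz": 0,"claw": 40},
    {"dx": -0.04,"dy": -0.04,"dz": 0.97,"wx": 0,"wy": 0,"wz": 0,"claw": 40},
    {"dx": -0.04,"dy": -0.04,"dz": 0.97,"wx": 0,"wy": 0,"wz": 0,"claw": 40},
    {"dx": -0.04,"dy": -0.04,"dz": 0.97,"wx": 0,"wy": 0,"wz": 0,"claw": 40},
  ],
)

```text
clock: 3.5
tool_pos: [0.4469, 0.0398, 0.0478]
eef_rot: [-0.002, 1.0, 0.0, 0.001]
contact_force: [0.1, -0.3, -0.6]
opening: 0.659
finger_force: 0.3
```

```bash
python3 - <<'E'
from h import *
s=get_state();print(s['tool_pos'],s['opening']*88,s['finger_force'],s['contact_force'])
E
```

```text
[0.44686034 0.03981116 0.0478043 ] 57.94944573763513 0.34029623782316776 [ 0.09416779 -0.25508768 -0.62253356]
```

>>> step_arm(
  motion=[
    {"dx": 0,"dy": 0,"dz": 0,"wx": 0,"wy": 0,"wz": 0,"claw": 40},
    {"dx": 0,"dy": 0,"dz": 0,"wx": 0,"wy": 0,"wz": 0,"claw": 40},
    {"dx": 0,"dy": 0,"dz": -0.15,"wx": 0,"wy": 0,"wz": 0,"claw": 40},
    {"dx": 0,"dy": 0,"dz": -0.4,"wx": 0,"wy": 0,"wz": 0,"claw": 40},
    {"dx": -0.3,"dy": 0,"dz": -0.7,"wx": 0,"wy": 0,"wz": 0,"claw": 40},
    {"dx": -0.6,"dy": 0,"dz": -1,"wx": 0,"wy": 0,"wz": 0,"claw": 40},
    {"dx": -0.9,"dy": 0,"dz": -1,"wx": 0,"wy": 0,"wz": 0,"claw": 40},
    {"dx": -0.9,"dy": 0,"dz": -1,"wx": 0,"wy": 0,"wz": 0,"claw": 40},
  ],
  force=20,
)

```text
clock: 4.3
tool_pos: [0.522, 0.0396, 0.1278]
eef_rot: [-0.0, 1.0, 0.001, 0.003]
contact_force: [0.0, 0.2, -1.3]
opening: 0.637
finger_force: 20.0
```

```bash
python3 - <<'E'
from h import *
s=get_state();print(s['tool_pos'],s['opening']*88,s['finger_force'])
go(TIP['left']+.0625*U,yaw(PHI,np.pi/6))
E
```

```text
[0.52201765 0.03957503 0.12777556] 56.0161339710537 19.96459144516848
d [-1.165  0.414 -0.985] w [-0.004 -0.165 -0.015]
```

>>> step_arm(
  motion=[
    {"dx": -0.1,"dy": 0.1,"dz": -0.4,"wx": 0,"wy": -0.04,"wz": 0,"claw": 40},
    {"dx": -0.3,"dy": 0.3,"dz": -0.8,"wx": 0,"wy": -0.08,"wz": -0.005,"claw": 40},
    {"dx": -0.6,"dy": 0.41,"dz": -1,"wx": 0,"wy": -0.12,"wz": -0.01,"claw": 40},
    {"dx": -0.9,"dy": 0.41,"dz": -1,"wx": 0,"wy": -0.165,"wz": -0.015,"claw": 40},
    {"dx": -0.95,"dy": 0.41,"dz": -1,"wx": -0.004,"wy": -0.165,"wz": -0.015,"claw": 40},
    {"dx": -0.95,"dy": 0.41,"dz": -1,"wx": -0.004,"wy": -0.165,"wz": -0.015,"claw": 40},
  ],
)

```text
clock: 4.9
tool_pos: [0.5807, 0.0622, 0.2039]
eef_rot: [-0.021, 0.973, -0.011, 0.228]
contact_force: [0.2, 0.3, -0.0]
opening: 0.64
finger_force: 20.0
```

```bash
python3 - <<'E'
from h import *
s=get_state();print(s['tool_pos'],s['opening']*88,s['finger_force'],yaw(0).inv().apply([0,0,0]))
go(TIP['left']+.0625*U,yaw(PHI,np.pi/6))
go(TIP['left']-.0435*U,yaw(PHI,np.pi/6))
im,d,c=snap('scene'); P=pts(d,c); np.savez('scene2',im=im,P=P)
a=cv2.resize(im[100:340,100:400],None,fx=2.5,fy=2.5,interpolation=cv2.INTER_CUBIC); save('s2',cv2.convertScaleAbs(a,alpha=1.4))
E
```

```text
[0.58073251 0.06224456 0.20390241] 56.347799789202945 19.964384976192378 [0. 0. 0.]
d [-0.405  0.113  0.152] w [-0.011 -0.02   0.001]
d [-0.489  0.159  1.473] w [-0.011 -0.02   0.001]
```

View pics/s2.png

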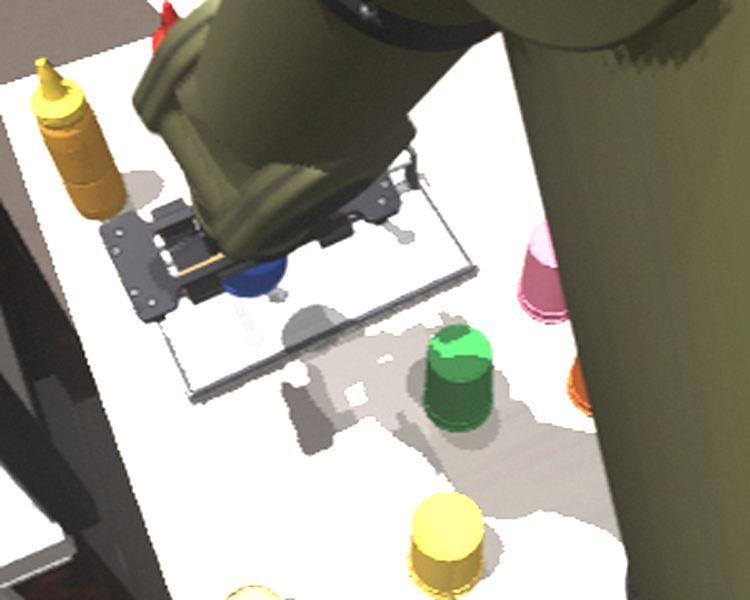

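The blue cup is held over the rack at crop (252,275), with green and yellow undisturbed. Next I move to the pre-insert pose.

>>> step_arm(
  motion=[
    {"dx": -0.2,"dy": 0.06,"dz": -0.05,"wx": -0.01,"wy": -0.02,"wz": 0,"claw": 40},
    {"dx": -0.4,"dy": 0.11,"dz": 0.15,"wx": -0.01,"wy": -0.02,"wz": 0,"claw": 40},
    {"dx": -0.4,"dy": 0.11,"dz": 0.15,"wx": -0.01,"wy": -0.02,"wz": 0,"claw": 40},
    {"dx": -0.4,"dy": 0.11,"dz": 0.15,"wx": -0.01,"wy": -0.02,"wz": 0,"claw": 40},
  ],
)

```text
clock: 5.35
tool_pos: [0.6148, 0.0717, 0.2068]
eef_rot: [-0.024, 0.966, 0.005, 0.257]
contact_force: [0.3, -0.5, -1.6]
opening: 0.635
finger_force: 20.0
```

```bash
python3 - <<'E'
from h import *
s=get_state();print(s['tool_pos'])
go(TIP['left']+.0625*U,yaw(PHI,np.pi/6))
go(TIP['left']-.0435*U,yaw(PHI,np.pi/6))
E
```

```text
[0.61476028 0.07172198 0.20684646]
d [-0.003  0.011 -0.003] w [-0.001 -0.001  0.   ]
d [-0.006  0.016  1.322] w [-0.001 -0.001  0.   ]
```

>>> step_arm(
  motion=[
    {"dx": 0,"dy": 0.01,"dz": 0.2,"wx": 0,"wy": 0,"wz": 0,"claw": 40},
    {"dx": 0,"dy": 0.01,"dz": 0.4,"wx": 0,"wy": 0,"wz": 0,"claw": 40},
    {"dx": 0,"dy": 0.01,"dz": 0.6,"wx": 0,"wy": 0,"wz": 0,"claw": 40},
    {"dx": 0,"dy": 0.01,"dz": 0.8,"wx": 0,"wy": 0,"wz": 0,"claw": 40},
    {"dx": 0,"dy": 0.01,"dz": 1,"wx": 0,"wy": 0,"wz": 0,"claw": 40},
    {"dx": 0,"dy": 0.01,"dz": 1,"wx": 0,"wy": 0,"wz": 0,"claw": 40},
  ],
)

```text
clock: 5.95
tool_pos: [0.6546, 0.074, 0.1363]
eef_rot: [-0.024, 0.966, 0.005, 0.257]
contact_force: [-1.0, -0.0, -0.1]
opening: 0.637
finger_force: 20.0
```

>>> step_arm(
  motion=[
    {"dx": 0,"dy": 0,"dz": 0.1,"wx": 0,"wy": 0,"wz": 0,"claw": 40},
    {"dx": 0,"dy": 0,"dz": 0.2,"wx": 0,"wy": 0,"wz": 0,"claw": 40},
    {"dx": 0,"dy": 0,"dz": 0.26,"wx": 0,"wy": 0,"wz": 0,"claw": 40},
    {"dx": 0,"dy": 0,"dz": 0.28,"wx": 0,"wy": 0,"wz": 0,"claw": 40},
    {"dx": 0,"dy": 0,"dz": 0.28,"wx": 0,"wy": 0,"wz": 0,"claw": 40},
  ],
)

```text
clock: 6.45
tool_pos: [0.667, 0.0753, 0.1188]
eef_rot: [-0.024, 0.966, 0.005, 0.259]
contact_force: [0.3, 0.4, -0.6]
opening: 0.639
finger_force: 20.0
```

```bash
python3 - <<'E'
from h import *
s=get_state();print(s['tool_pos'],s['contact_force'])
go(TIP['left']-.0435*U,yaw(PHI,np.pi/6))
E
```

```text
[0.66702102 0.07531154 0.11882448] [ 0.34997741  0.41456516 -0.60001641]
d [ 0.014 -0.001  0.042] w [-0.001 -0.     0.   ]
```

Now creep until contact.

>>> step_arm(
  motion=[
    {"dx": 0,"dy": 0,"dz": 0.03,"wx": 0,"wy": 0,"wz": 0,"claw": 40},
    {"dx": 0,"dy": 0,"dz": 0.045,"wx": 0,"wy": 0,"wz": 0,"claw": 40},
    {"dx": 0,"dy": 0,"dz": 0.045,"wx": 0,"wy": 0,"wz": 0,"claw": 40},
  ],
)

```text
clock: 6.75
tool_pos: [0.6689, 0.0754, 0.116]
eef_rot: [-0.024, 0.966, 0.005, 0.259]
contact_force: [-1.3, 0.4, 0.9]
opening: 0.637
finger_force: 20.0
```

>>> step_arm(
  motion=[
    {"dx": 0,"dy": 0,"dz": 0.015,"wx": 0,"wy": 0,"wz": 0,"claw": 40},
    {"dx": 0,"dy": 0,"dz": 0.02,"wx": 0,"wy": 0,"wz": 0,"claw": 40},
    {"dx": 0,"dy": 0,"dz": 0.02,"wx": 0,"wy": 0,"wz": 0,"claw": 40},
  ],
)

```text
clock: 7.05
tool_pos: [0.6692, 0.0755, 0.1156]
eef_rot: [-0.024, 0.966, 0.005, 0.259]
contact_force: [-7.9, -1.8, 10.8]
opening: 0.638
finger_force: 20.2
```

Contact came at the expected depth. I release and withdraw along the peg.

>>> step_arm(
  motion=[
    {"dx": 0,"dy": 0,"dz": -0.01,"wx": 0,"wy": 0,"wz": 0,"claw": 60},
    {"dx": 0,"dy": 0,"dz": -0.01,"wx": 0,"wy": 0,"wz": 0,"claw": 70},
    {"dx": 0,"dy": 0,"dz": -0.01,"wx": 0,"wy": 0,"wz": 0,"claw": 88},
    {"dx": 0,"dy": 0,"dz": -0.01,"wx": 0,"wy": 0,"wz": 0,"claw": 88},
    {"dx": 0,"dy": 0,"dz": -0.01,"wx": 0,"wy": 0,"wz": 0,"claw": 88},
  ],
)

```text
clock: 7.55
tool_pos: [0.6693, 0.0754, 0.115]
eef_rot: [-0.024, 0.966, 0.005, 0.259]
contact_force: [-0.2, 0.9, -0.5]
opening: 0.992
finger_force: 0.0
```

>>> step_arm(
  motion=[
    {"dx": 0,"dy": 0,"dz": -0.15,"wx": 0,"wy": 0,"wz": 0,"claw": 88},
    {"dx": 0,"dy": 0,"dz": -0.4,"wx": 0,"wy": 0,"wz": 0,"claw": 88},
    {"dx": 0,"dy": 0,"dz": -0.7,"wx": 0,"wy": 0,"wz": 0,"claw": 88},
    {"dx": 0,"dy": 0,"dz": -1,"wx": 0,"wy": 0,"wz": 0,"claw": 88},
    {"dx": 0,"dy": 0,"dz": -1,"wx": 0,"wy": 0,"wz": 0,"claw": 88},
  ],
)

```text
clock: 8.05
tool_pos: [0.629, 0.0743, 0.1877]
eef_rot: [-0.025, 0.965, 0.005, 0.26]
contact_force: [1.2, -0.7, -0.0]
opening: 0.998
finger_force: 0.0
```

```bash
python3 - <<'E'
from h import *
s=get_state();print(s['tool_pos'],s['opening'],s['contact_force'])
go([.4335,-.1963,.13],yaw(0))
im,d,c=snap('wrist'); save('w1',im)
E
```

```text
[0.62895284 0.07425657 0.18765896] 0.998201915221534 [ 1.22970759 -0.73140617 -0.04929968]
d [ 2.623 -3.252 -0.683] w [0.003 0.168 0.016]
```

View pics/w1.png

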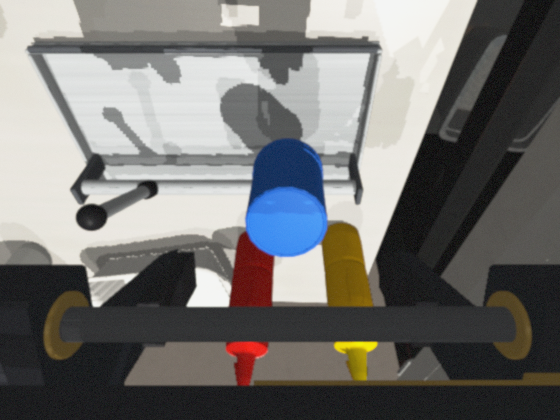

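The blue cup hangs on the left peg, its base at (287,222), with the right peg's free ball at (92,216). I now go for orange.

>>> step_arm(
  motion=[
    {"dx": 0.3,"dy": 0,"dz": -0.4,"wx": 0,"wy": 0,"wz": 0,"claw": 88},
    {"dx": 0.6,"dy": -0.2,"dz": -0.6,"wx": 0,"wy": 0,"wz": 0,"claw": 88},
    {"dx": 1,"dy": -0.5,"dz": -0.6,"wx": 0,"wy": 0,"wz": 0,"claw": 88},
    {"dx": 1,"dy": -0.5,"dz": -0.6,"wx": 0,"wy": 0,"wz": 0,"claw": 88},
  ],
)

```text
clock: 8.5
tool_pos: [0.533, 0.0243, 0.1831]
eef_rot: [-0.022, 0.967, 0.004, 0.255]
contact_force: [-1.2, -1.5, -0.8]
opening: 0.999
finger_force: 0.0
```

>>> step_arm(
  motion=[
    {"dx": 0.4,"dy": -0.4,"dz": -0.15,"wx": 0,"wy": 0.04,"wz": 0,"claw": 88},
    {"dx": 0.8,"dy": -0.8,"dz": -0.3,"wx": 0,"wy": 0.08,"wz": 0,"claw": 88},
    {"dx": 1,"dy": -1,"dz": -0.3,"wx": 0,"wy": 0.12,"wz": 0.01,"claw": 88},
    {"dx": 1,"dy": -1,"dz": -0.3,"wx": 0,"wy": 0.168,"wz": 0.016,"claw": 88},
    {"dx": 1,"dy": -1,"dz": -0.3,"wx": 0,"wy": 0.168,"wz": 0.016,"claw": 88},
  ],
)

```text
clock: 9.0
tool_pos: [0.4811, -0.0552, 0.1699]
eef_rot: [-0.01, 0.991, -0.026, 0.13]
contact_force: [0.8, 0.1, 0.1]
opening: 0.999
finger_force: 0.0
```

>>> step_arm(
  motion=[
    {"dx": 0.2,"dy": -0.5,"dz": 0,"wx": 0,"wy": 0,"wz": 0,"claw": 88},
    {"dx": 0.27,"dy": -1,"dz": 0,"wx": 0,"wy": 0,"wz": 0,"claw": 88},
    {"dx": 0.27,"dy": -1,"dz": 0,"wx": 0,"wy": 0,"wz": 0,"claw": 88},
  ],
)

```text
clock: 9.3
tool_pos: [0.4597, -0.1425, 0.1683]
eef_rot: [-0.004, 0.991, -0.029, 0.129]
contact_force: [-0.5, -0.4, -0.3]
opening: 0.998
finger_force: 0.0
```

```bash
python3 - <<'E'
from h import *
print(get_state()['tool_pos']); go([.4335,-.1963,.12],yaw(0))
E
```

```text
[ 0.45966289 -0.14252842  0.16826334]
d [ 0.481 -0.636  0.536] w [-0.018  0.083  0.003]
```

>>> step_arm(
  motion=[
    {"dx": 0.3,"dy": -0.4,"dz": 0.2,"wx": -0.01,"wy": 0.04,"wz": 0,"claw": 88},
    {"dx": 0.48,"dy": -0.64,"dz": 0.54,"wx": -0.018,"wy": 0.083,"wz": 0.003,"claw": 88},
    {"dx": 0.48,"dy": -0.64,"dz": 0.54,"wx": -0.018,"wy": 0.083,"wz": 0.003,"claw": 88},
    {"dx": 0.48,"dy": -0.64,"dz": 0.54,"wx": -0.018,"wy": 0.083,"wz": 0.003,"claw": 88},
    {"dx": 0.48,"dy": -0.64,"dz": 0.54,"wx": -0.018,"wy": 0.083,"wz": 0.003,"claw": 88},
    {"dx": 0.48,"dy": -0.64,"dz": 0.54,"wx": -0.018,"wy": 0.083,"wz": 0.003,"claw": 88},
  ],
)

```text
clock: 9.9
tool_pos: [0.4361, -0.1882, 0.1209]
eef_rot: [-0.007, 1.0, 0.001, 0.001]
contact_force: [0.8, -0.1, -0.1]
opening: 0.995
finger_force: 0.0
```

```bash
python3 - <<'E'
from h import *
s=get_state(); print(s['tool_pos'],s['q'].round(2)); go([.4335,-.1963,.047],yaw(0))
E
```

```text
[ 0.43609107 -0.18815558  0.1208781 ] [ 0.72  0.71 -0.67  2.08  0.77  0.61  1.1 ]
d [ 0.036 -0.103  0.923] w [0.001 0.001 0.005]
```

>>> step_arm(
  motion=[
    {"dx": 0.035,"dy": -0.1,"dz": 0.1,"wx": 0,"wy": 0,"wz": 0.005,"claw": 88},
    {"dx": 0.035,"dy": -0.1,"dz": 0.5,"wx": 0,"wy": 0,"wz": 0.005,"claw": 88},
    {"dx": 0.035,"dy": -0.1,"dz": 0.92,"wx": 0,"wy": 0,"wz": 0.005,"claw": 88},
    {"dx": 0.035,"dy": -0.1,"dz": 0.92,"wx": 0,"wy": 0,"wz": 0.005,"claw": 88},
    {"dx": 0.035,"dy": -0.1,"dz": 0.92,"wx": 0,"wy": 0,"wz": 0.005,"claw": 40},
    {"dx": 0.035,"dy": -0.1,"dz": 0.92,"wx": 0,"wy": 0,"wz": 0.005,"claw": 40},
    {"dx": 0.035,"dy": -0.1,"dz": 0.92,"wx": 0,"wy": 0,"wz": 0.005,"claw": 40},
    {"dx": 0.035,"dy": -0.1,"dz": 0.92,"wx": 0,"wy": 0,"wz": 0.005,"claw": 40},
  ],
)

```text
clock: 10.7
tool_pos: [0.4341, -0.1976, 0.0478]
eef_rot: [0.002, 1.0, 0.001, 0.002]
contact_force: [-0.1, 0.3, 0.5]
opening: 0.661
finger_force: 0.4
```

>>> step_arm(
  motion=[
    {"dx": 0,"dy": 0,"dz": 0,"wx": 0,"wy": 0,"wz": 0,"claw": 40},
    {"dx": 0,"dy": 0,"dz": 0,"wx": 0,"wy": 0,"wz": 0,"claw": 40},
  ],
)

```text
clock: 10.9
tool_pos: [0.4342, -0.1973, 0.0476]
eef_rot: [0.002, 1.0, 0.001, 0.002]
contact_force: [0.3, 0.4, 7.1]
opening: 0.638
finger_force: 20.1
```

```bash
python3 - <<'E'
from h import *
s=get_state(); print(s['tool_pos'],s['finger_force'],s['opening'])
go(TIP['right']+.0625*U,yaw(PHI,np.pi/6))
E
```

```text
[ 0.43418871 -0.19730264  0.04759377] 20.092939138412476 0.6379162844966844
d [-2.344  1.645 -1.983] w [-0.004 -0.166 -0.017]
```

>>> step_arm(
  motion=[
    {"dx": 0,"dy": 0,"dz": -0.2,"wx": 0,"wy": 0,"wz": 0,"claw": 40},
    {"dx": 0,"dy": 0,"dz": -0.5,"wx": 0,"wy": 0,"wz": 0,"claw": 40},
    {"dx": 0,"dy": 0,"dz": -1,"wx": 0,"wy": 0,"wz": 0,"claw": 40},
    {"dx": 0,"dy": 0,"dz": -1,"wx": 0,"wy": 0,"wz": 0,"claw": 40},
  ],
)

```text
clock: 11.3
tool_pos: [0.4359, -0.1978, 0.1303]
eef_rot: [0.002, 1.0, 0.001, 0.004]
contact_force: [1.6, 0.8, -0.8]
opening: 0.643
finger_force: 20.0
```

>>> step_arm(
  motion=[
    {"dx": 0,"dy": 0,"dz": -0.5,"wx": 0,"wy": 0,"wz": 0,"claw": 40},
    {"dx": -0.1,"dy": 0.1,"dz": -0.95,"wx": 0,"wy": 0,"wz": 0,"claw": 40},
    {"dx": -0.5,"dy": 0.4,"dz": -0.98,"wx": 0,"wy": 0,"wz": 0,"claw": 40},
    {"dx": -0.8,"dy": 0.7,"dz": -0.98,"wx": 0,"wy": 0,"wz": 0,"claw": 40},
  ],
)

```text
clock: 11.7
tool_pos: [0.4991, -0.1427, 0.2062]
eef_rot: [0.004, 1.0, 0.001, 0.002]
contact_force: [0.5, -0.6, -0.4]
opening: 0.643
finger_force: 20.0
```

>>> step_arm(
  motion=[
    {"dx": -0.3,"dy": 0.4,"dz": 0,"wx": 0,"wy": -0.03,"wz": 0,"claw": 40},
    {"dx": -0.5,"dy": 0.8,"dz": 0,"wx": 0,"wy": -0.06,"wz": -0.005,"claw": 40},
    {"dx": -0.7,"dy": 0.9,"dz": 0,"wx": 0,"wy": -0.09,"wz": -0.01,"claw": 40},
    {"dx": -0.8,"dy": 0.9,"dz": 0,"wx": 0,"wy": -0.12,"wz": -0.015,"claw": 40},
    {"dx": -0.8,"dy": 0.9,"dz": 0,"wx": 0,"wy": -0.166,"wz": -0.017,"claw": 40},
    {"dx": -0.8,"dy": 0.9,"dz": 0,"wx": 0,"wy": -0.166,"wz": -0.017,"claw": 40},
    {"dx": -0.8,"dy": 0.9,"dz": 0,"wx": 0,"wy": -0.166,"wz": -0.017,"claw": 40},
  ],
)

```text
clock: 12.4
tool_pos: [0.5546, -0.0794, 0.1989]
eef_rot: [-0.023, 0.974, -0.012, 0.227]
contact_force: [0.5, 0.7, -0.7]
opening: 0.645
finger_force: 20.0
```

```bash
python3 - <<'E'
from h import *
s=get_state(); print(s['tool_pos'],s['finger_force'],s['opening'])
go(TIP['right']+.0625*U,yaw(PHI,np.pi/6))
E
```

```text
[ 0.55460682 -0.07940839  0.19886204] 19.980607694014907 0.6447536046848117
d [-0.806  0.121  0.276] w [-0.011 -0.021  0.002]
```

>>> step_arm(
  motion=[
    {"dx": -0.3,"dy": 0.06,"dz": 0,"wx": -0.011,"wy": -0.02,"wz": 0,"claw": 40},
    {"dx": -0.6,"dy": 0.12,"dz": 0.05,"wx": -0.011,"wy": -0.02,"wz": 0,"claw": 40},
    {"dx": -0.8,"dy": 0.12,"dz": 0.25,"wx": -0.011,"wy": -0.021,"wz": 0.002,"claw": 40},
    {"dx": -0.8,"dy": 0.12,"dz": 0.27,"wx": -0.011,"wy": -0.021,"wz": 0.002,"claw": 40},
    {"dx": -0.8,"dy": 0.12,"dz": 0.27,"wx": -0.011,"wy": -0.021,"wz": 0.002,"claw": 40},
  ],
)

```text
clock: 12.9
tool_pos: [0.6212, -0.0669, 0.2072]
eef_rot: [-0.024, 0.966, 0.006, 0.258]
contact_force: [-0.9, -0.5, -0.1]
opening: 0.646
finger_force: 20.0
```

```bash
python3 - <<'E'
from h import *
s=get_state(); print(s['tool_pos'],s['finger_force'],s['opening'])
go(TIP['right']+.0625*U,yaw(PHI,np.pi/6))
go(TIP['right']-.0435*U,yaw(PHI,np.pi/6))
E
```

```text
[ 0.62121927 -0.06688215  0.20722873] 19.980841241776943 0.6455280334985365
d [-0.006 -0.     0.005] w [-0.    -0.001 -0.   ]
d [-0.009  0.     1.33 ] w [-0.    -0.001 -0.   ]
```

>>> step_arm(
  motion=[
    {"dx": 0,"dy": 0,"dz": 0.2,"wx": 0,"wy": 0,"wz": 0,"claw": 40},
    {"dx": 0,"dy": 0,"dz": 0.4,"wx": 0,"wy": 0,"wz": 0,"claw": 40},
    {"dx": 0,"dy": 0,"dz": 0.6,"wx": 0,"wy": 0,"wz": 0,"claw": 40},
    {"dx": 0,"dy": 0,"dz": 0.8,"wx": 0,"wy": 0,"wz": 0,"claw": 40},
    {"dx": 0,"dy": 0,"dz": 1,"wx": 0,"wy": 0,"wz": 0,"claw": 40},
    {"dx": 0,"dy": 0,"dz": 1,"wx": 0,"wy": 0,"wz": 0,"claw": 40},
  ],
)

```text
clock: 13.5
tool_pos: [0.6606, -0.0653, 0.137]
eef_rot: [-0.024, 0.966, 0.007, 0.257]
contact_force: [-0.2, -0.0, -0.6]
opening: 0.64
finger_force: 20.0
```

>>> step_arm(
  motion=[
    {"dx": 0,"dy": 0,"dz": 0.1,"wx": 0,"wy": 0,"wz": 0,"claw": 40},
    {"dx": 0,"dy": 0,"dz": 0.2,"wx": 0,"wy": 0,"wz": 0,"claw": 40},
    {"dx": 0,"dy": 0,"dz": 0.28,"wx": 0,"wy": 0,"wz": 0,"claw": 40},
    {"dx": 0,"dy": 0,"dz": 0.3,"wx": 0,"wy": 0,"wz": 0,"claw": 40},
    {"dx": 0,"dy": 0,"dz": 0.3,"wx": 0,"wy": 0,"wz": 0,"claw": 40},
  ],
)

```text
clock: 14.0
tool_pos: [0.6742, -0.0644, 0.1183]
eef_rot: [-0.024, 0.966, 0.006, 0.259]
contact_force: [0.1, -0.7, -1.1]
opening: 0.639
finger_force: 20.0
```

>>> step_arm(
  motion=[
    {"dx": 0,"dy": 0,"dz": 0.02,"wx": 0,"wy": 0,"wz": 0,"claw": 40},
    {"dx": 0,"dy": 0,"dz": 0.03,"wx": 0,"wy": 0,"wz": 0,"claw": 40},
    {"dx": 0,"dy": 0,"dz": 0.03,"wx": 0,"wy": 0,"wz": 0,"claw": 40},
  ],
)

```text
clock: 14.3
tool_pos: [0.6755, -0.0645, 0.1165]
eef_rot: [-0.024, 0.966, 0.006, 0.259]
contact_force: [0.2, 0.1, -0.0]
opening: 0.648
finger_force: 20.0
```

>>> step_arm(
  motion=[
    {"dx": 0,"dy": 0,"dz": 0.015,"wx": 0,"wy": 0,"wz": 0,"claw": 40},
    {"dx": 0,"dy": 0,"dz": 0.025,"wx": 0,"wy": 0,"wz": 0,"claw": 40},
    {"dx": 0,"dy": 0,"dz": 0.025,"wx": 0,"wy": 0,"wz": 0,"claw": 40},
  ],
)

```text
clock: 14.6
tool_pos: [0.6759, -0.0644, 0.1158]
eef_rot: [-0.024, 0.966, 0.006, 0.259]
contact_force: [-8.5, -1.4, 11.1]
opening: 0.645
finger_force: 20.2
```

Contact again at the expected depth. Release, withdraw.

>>> step_arm(
  motion=[
    {"dx": 0,"dy": 0,"dz": -0.01,"wx": 0,"wy": 0,"wz": 0,"claw": 60},
    {"dx": 0,"dy": 0,"dz": -0.01,"wx": 0,"wy": 0,"wz": 0,"claw": 70},
    {"dx": 0,"dy": 0,"dz": -0.01,"wx": 0,"wy": 0,"wz": 0,"claw": 88},
    {"dx": 0,"dy": 0,"dz": -0.01,"wx": 0,"wy": 0,"wz": 0,"claw": 88},
    {"dx": 0,"dy": 0,"dz": -0.01,"wx": 0,"wy": 0,"wz": 0,"claw": 88},
  ],
)

```text
clock: 15.1
tool_pos: [0.6761, -0.0643, 0.1152]
eef_rot: [-0.024, 0.966, 0.006, 0.259]
contact_force: [-0.6, 0.6, 0.6]
opening: 0.992
finger_force: 0.0
```

>>> step_arm(
  motion=[
    {"dx": 0,"dy": 0,"dz": -0.15,"wx": 0,"wy": 0,"wz": 0,"claw": 88},
    {"dx": 0,"dy": 0,"dz": -0.4,"wx": 0,"wy": 0,"wz": 0,"claw": 88},
    {"dx": 0,"dy": 0,"dz": -0.7,"wx": 0,"wy": 0,"wz": 0,"claw": 88},
    {"dx": 0,"dy": 0,"dz": -1,"wx": 0,"wy": 0,"wz": 0,"claw": 88},
    {"dx": 0,"dy": 0,"dz": -1,"wx": 0,"wy": 0,"wz": 0,"claw": 88},
  ],
)

```text
clock: 15.6
tool_pos: [0.6359, -0.066, 0.1879]
eef_rot: [-0.024, 0.965, 0.005, 0.261]
contact_force: [-0.2, 0.7, -1.3]
opening: 0.994
finger_force: 0.0
```

>>> step_arm(
  motion=[
    {"dx": 0,"dy": 0,"dz": -0.4,"wx": 0,"wy": 0,"wz": 0,"claw": 88},
    {"dx": 0.3,"dy": 0,"dz": -0.7,"wx": 0,"wy": 0,"wz": 0,"claw": 88},
    {"dx": 0.7,"dy": 0,"dz": -0.8,"wx": 0,"wy": 0,"wz": 0,"claw": 88},
    {"dx": 0.7,"dy": 0,"dz": -0.8,"wx": 0,"wy": 0,"wz": 0,"claw": 88},
    {"dx": 0.7,"dy": 0,"dz": -0.8,"wx": 0,"wy": 0,"wz": 0,"claw": 88},
    {"dx": 0.7,"dy": 0,"dz": -0.8,"wx": 0,"wy": 0,"wz": 0,"claw": 88},
    {"dx": 0.7,"dy": 0,"dz": -0.8,"wx": 0,"wy": 0,"wz": 0,"claw": 88},
  ],
)

```text
clock: 16.3
tool_pos: [0.5571, -0.0701, 0.2123]
eef_rot: [-0.023, 0.965, 0.006, 0.259]
contact_force: [-0.5, -0.8, -0.6]
opening: 0.996
finger_force: 0.0
```

```bash
python3 - <<'E'
from h import *
im,d,c=snap('wrist'); save('w2',im); P=pts(d,c)
hsv=cv2.cvtColor(im,cv2.COLOR_RGB2HSV).astype(int)
for n,h0 in(('blue',111),('orange',13)):
    m=(abs(hsv[...,0]-h0)<6)&(hsv[...,1]>110)&(d>0)&(P[...,0]>.57)&(P[...,2]>.03)
    p=P[m]; 
    for k in TIP:
        b=TIP[k]+.004*U; h=(p-b)@U; r=np.linalg.norm((p-b)-h[:,None]*U,axis=1)
        t=(r<.04)&(abs(h)<.012)
        if t.sum()>50: print(n,k,t.sum(),'h',np.median(h[t&(r<.02)]).round(4),'ctr-tip',(p[t].mean(0)-b).round(4))
print(get_state()['tool_pos'],get_state()['contact_force'])
E
```

```text
blue left 2513 h 0.0012 ctr-tip [-0.0087 -0.0006 -0.0047]
orange right 2197 h -0.0004 ctr-tip [-0.005  -0.0009 -0.004 ]
[ 0.55687137 -0.07003026  0.21225322] [ 0.84463898 -0.16037547  0.48234339]
```

View pics/w2.png

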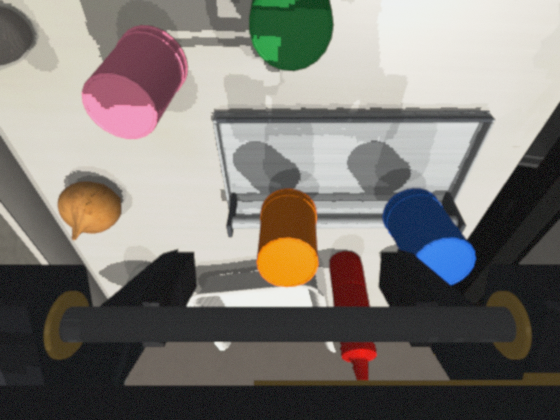

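Both cups hang on their pegs: orange's base is at (288,262) and blue's at (447,260). Their floors are within about 10 mm of the tips, and the gripper is clear.

```bash
python3 -c "
from plant import workorder
print(workorder.finish_job())"
```

```text
the job is handed in; nothing more can be done
None
```

I hung the blue cup on the left peg and the orange cup on the right, both released with their floors measured within about 10 mm of the tips, and handed the job in at about 16 s; the judge returned no verdict.

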